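Lock the treat tray into its dog-proof dock

ROBOT

A 6-joint arm with a two-finger parallel gripper is mounted at the origin on the work surface. World frame = base frame: x ahead of the robot, y to its left, z up, the work surface at z = 0. Lengths are in m, angles in rad, forces in N, time in s.
With the tool pointing down it reaches from about 0.425 to 0.95 m from the base axis. Payload 3.5 kg.
Tool frame: the origin (TCP) lies at the very end of the fingers, on their centre line; the grasp point (between the pads) lies 19 mm behind it (grip_depth is the distance from the TCP to the grasp point, in m); x points along the fingers, z is the direction in which the jaws open and shut, and the axes are right-handed (so a half turn about x gives the same grasp; the last joint's range is limited). The gripper opens to 85 mm and grips with 20 to 120 N. Pads are 22 mm wide; open, the fingers measure 114 mm over their backs; the gripper's body (76 mm by 85 mm) begins 54 mm behind the grasp point. The pads swing forward as they close: fully open they stand 13 mm farther back than shut.
Start: joints at [-1.368, 0.286, 1.577, -0, 1.279, -0.15], TCP at [0.233, -0.633, 0.231] pointing down, gripper open.
Joint ranges: [-2.77, 2.77], [-0.9, 2.22], [0.21, 2.48], [-1.53, 4.67], [0.24, 2.81], [-2.84, 2.84]. Speed limits (rad/s): [2.79, 2.79, 3.14, 3.14, 3.14, 3.14].

INTERFACE

Orientations are given as a unit quaternion [x, y, z, w].
In Python, from plant import get_state, read_camera, calibration, sign_off, recognise, grip_depth gives the robot as it stands. The module is installed in compiled form; this text tells all that it offers.
- The arm moves only by the tool servo_tool, never from a script. Its argument "deltas" is a list that holds one entry, the list of rows, each a list of 4 numbers: the shift along the world's x, y, z scaled (see below), then the turn about the world's z scaled (see below). In form: [[[tx, ty, tz, spin], ...]]. A call has exactly 5 rows; each row is the pose to reach, as a shift and turn from the pose commanded when the call began; what a row does not reach only later rows make up. The controller multiplies each number of a shift by 10 cm and each number of a turn by 90 degrees. A row lasts 1/10 s, in which the tool goes at most 50 mm and 8.59 degrees, less where a joint would pass 70% of its speed; a pose out of reach is approached as far as the arm can. A call with a number of a shift or a turn outside -1 to 1 is refused whole. A call with a gripper value outside its range is refused whole. "claw" is the gripper's target within -1 to 1 (fully open at 1, half-way at 0, shut at -1), set as the call begins (left out, the last holds). The fingers move at their own pace and stop on an object; "force" is the grip in N (left out, the last holds). Time passes only in rows, so rows that repeat a pose let the fingers close, or fill a call up. It gives the time, the measured TCP pose, the force and the opening at its end, in the units of the state.
- get_state(): the state, without advancing time (a new reading comes with each control period).
- read_camera(name): name is "scene" or "side" or "wrist"; returns the picture (480x640x3 uint8, blue, green, red); there is no depth.
- calibration(name): a dict with "intrinsics" (3x3 intrinsics, pixels), "R" (3x3) and "t" (3): a world point X has camera coordinates R X + t; the wrist camera has in their place "T_tool_cam" (4x4, takes a point from camera to tool coordinates, whose origin is the TCP and whose axes are the tool frame's). Camera axes: x right, y down, z forward; pixel columns grow to the right and rows downward; lengths in m; the calibration is good to about 2 mm. A picture is of the moment at which its call begins: read the wrist's pose just before it. calibration takes no time and is no camera call.
- sign_off(): hands the job in, once; it reports no verdict.
Trained networks look in the newest picture that a camera, given by its name, has taken for a name from the list of things; names that differ only in an ending like _2 or _b are one class to them, and where a whole thing is asked for, a point or a joint stands for the part that bears it (a point fixed in the world has none). Each returns a list of dicts, best first, with "p" (0 to 1); they miss things now and then, are a little off and sometimes report something else, mostly with a low value. They report only what shows in the picture. A call takes as long as a camera call. They do not tell look-alikes from the thing itself.
- recognise(camera, query): "at" ([x, y, z] in m, in world coordinates, good to about 4 mm: the middle of the surface that is visible of it).
The state is a dict: "time": time; "qpos": joint angles; "dq": joint speeds; "joint_efforts": joint torques, N m; "eef_pos": TCP position; "tcp_rot": TCP orientation; "contact_force": force on the tool from outside, world axes, zero at the start; "wrist_torque": the same for the moment, N m; "opening": opening from 0.0 (shut) to 1.0 (fully open).
Only numpy, scipy, OpenCV 4.12 (cv2) and the standard library are available. Lean on these libraries where they do the work, as an engineer would, in place of code of your own. Each camera call takes 0.05 s, during which the arm holds its last target. There are 200 camera calls.

TASK

Lock the metal treat tray into its dock on the counter: with closed fingertips press the yellow sprung floor plate down behind the tray so that the two red lugs sink, and keep it held down while you push the tray along its channel over the lugs, home into the bay against the end wall. Then let go and move clear, so that the lugs spring up behind the tray and lock it in. Push only: do not lift or tip the tray, and leave the bowl, canister and squeeze toy where they stand.

Things in the scene. Friction and masses are not known exactly. Their poses are not given: they have to be found in the camera images.
- dock: Fixed wooden dock 302 mm long (x -170 to +132 mm), 164 mm wide. Origin on the counter, centre line, 26 mm behind the lugs' centres; +x: the way the tray is pushed, z up. Rails (tops z = 30 mm, |y| 54 to 70 mm) carry the tray; guide walls (|y| 70 to 82 mm) reach z = 42 mm. -x end open; end wall's inner face at x = +124 mm, top z = 56 mm. The yellow plate lies between the rails.
- catch (a joint): How far the sprung yellow floor plate is pressed down, m: 0 = up, stop at 0.016. Plate and both red lugs move straight down as one, wherever pressed, and spring back; about 2 N starts it, about 5 N holds it at the bottom. Pressed 8 mm or more, the lugs clear the tray (11 to 14 mm is a safe depth).
- plate_end (a point): Point on top of the yellow plate near its open end, centre line, dock x = -135 mm; moves with the plate. Plate: dock x -165 to +120 mm, |y| under 52 mm, top at dock z = 27 mm when up (3 mm below the tray's underside).
- lugs (a point): Point midway between the two red lugs, level with their tops (dock x = 26 mm, z = 38 mm when up); moves with the plate. Lugs: dock x 20 to 32 mm, |y| 34 to 50 mm; up, they stand 8 mm above the tray's underside and block it. The lane between them, 68 mm wide, is free for the fingers.
- tray: Loose open metal tray of bone-shaped treats, about 0.7 kg, 80 mm long (x), 136 mm wide (y), 40 mm high, walls 4 mm, flat closed floor. Origin: centre of its underside; axes as the dock's. Starts on the rails (dock z = 30 mm), on the open side of the lugs, 2 mm free to each guide wall; slides at 3 to 8 N. Locked when its rear (-x) wall is past the lugs: centre at dock x = 72 to 84 mm (at end wall).
- bowl: Cream enamel bowl, 120 mm across, 50 mm high, loose; origin: centre of its underside. Leave alone.
- canister: Closed stainless canister, 88 mm across, 90 mm high with its black knob, loose; origin: centre of its underside. Leave alone.
- squeeze_toy: Green squeeze toy, 54 mm across, 66 mm high, loose; origin: centre of its underside. Leave alone.
Not all that is in view belongs to the job. Leave any blue or green look-alike of the tray alone.

How it is judged:
On the way, in this order (a step that is already met when the one before it is completed fails the run):
1. the fingers hold the yellow plate at least 8 mm down while the tray is still on the open side of the lugs (value of joint catch above 0.008 m and contact force between the fingers and catch above 0.3 N and x of tray in the frame of dock below -0.015 m), for 0.1 s.
2. the tray is part-way over the lugs and the fingers still hold the plate down (value of joint catch above 0.006 m and contact force between the fingers and catch above 0.2 N and x of tray in the frame of dock between 0.01 and 0.066 m), for 0.1 s.
At the end, for the whole second after the job is handed in: The tray lies flat and still on the rails in the bay (centre at dock x 70.5 to 85.5 mm, underside within 3 mm of rail height, tilt under 0.05 rad), and the plate is back up to within 3 mm, its lugs standing behind the tray (x of tray in the frame of dock between 0.0705 and 0.0855 m and z of tray in the frame of dock between 0.027 and 0.033 m and angle between tray's own z axis and vertical below 0.05 rad and value of joint catch below 0.003 m and linear speed of tray below 0.01 m/s); the robot touches nothing.
It fails at once if the tray is lifted more than 8 mm off the rails or tipped more than 0.2 rad (z of tray in the frame of dock above 0.038 m or angle between tray's own z axis and vertical above 0.2 rad).
It fails at once if the plate is let up (pressed less than 4 mm) while the tray is over the lugs (value of joint catch below 0.004 m and x of tray in the frame of dock between -0.014 and 0.066 m).
It fails at once if the bowl, canister or squeeze toy is moved more than 20 mm (distance of any of bowl, canister, squeeze_toy from where it was at the start of the episode above 0.02 m).
It also fails if it takes over 38 s, if anything falls off the work surface, if the arm or the gripper's body presses on something with over 40 N, if the wrist force passes 120 N, or if a joint passes its speed limit or range.

## Working session

There is one attempt and no reset: what is moved stays moved. The work goes in short steps, Python scripts to look and compute and a tool call to move; the robot and the scene stay as the last step left them, time stands still between calls to the robot, and variables do not carry over. Pictures are saved under pics/ and viewed, about 8 in all and at most 12, crops included, and the job is handed in when it is done.

Besides the shell and the picture viewer there is one more tool, called as name(argument=value, ...), one argument or row to a line, values as JSON. servo_tool: Moves the arm, as the interface text tells. Its arguments: {"type":"object","properties":{"deltas":{"type":"array"},"claw":{"type":"number"},"force":{"type":"number"}},"required":["deltas"]}

```bash
mkdir -p pics
python3 - <<'E'
from plant import *
import cv2
s=get_state();print(s['time'],s['eef_pos'],s['tcp_rot'],s['opening'])
for c in ['scene','side']:
    cv2.imwrite(f'pics/{c}1.png',read_camera(c))
    for q in ['dock','tray','plate_end','lugs','bowl','canister','squeeze_toy']:
        print(c,q,[(([round(v,3) for v in d['at']]),round(d['p'],2)) for d in recognise(c,q)][:3])
E
```

```text
0.0 [ 0.23311279 -0.63276023  0.22991312] [ 0.4050831   0.5806009  -0.40391261  0.57936593] 0.9984142788258273
scene dock [([0.565, 0.049, 0.027], 0.81)]
scene tray [([0.548, -0.011, 0.049], 0.96), ([0.346, -0.211, 0.025], 0.79), ([0.332, 0.1, 0.02], 0.77)]
scene plate_end [([0.549, 0.044, 0.024], 0.72), ([0.69, 0.006, 0.03], 0.28), ([0.728, 0.119, 0.032], 0.27)]
scene lugs [([0.554, 0.047, 0.031], 0.75), ([0.732, 0.118, 0.033], 0.57)]
scene bowl [([0.692, 0.008, 0.026], 0.97), ([0.565, 0.051, 0.025], 0.6), ([0.549, 0.046, 0.025], 0.31)]
scene canister [([0.69, -0.148, 0.076], 0.7)]
scene squeeze_toy [([0.731, 0.119, 0.033], 0.56)]
side dock [([0.551, -0.057, 0.026], 0.97)]
side tray [([0.547, -0.009, 0.046], 0.9), ([0.542, -0.279, 0.021], 0.88), ([0.342, -0.212, 0.021], 0.69)]
side plate_end [([0.549, -0.061, 0.028], 0.86)]
side lugs [([0.55, -0.06, 0.02], 0.78)]
side bowl [([0.704, 0.01, 0.023], 0.93)]
side canister [([0.675, -0.154, 0.074], 0.64)]
side squeeze_toy [([0.716, 0.116, 0.033], 0.69)]
```

View pics/scene1.png

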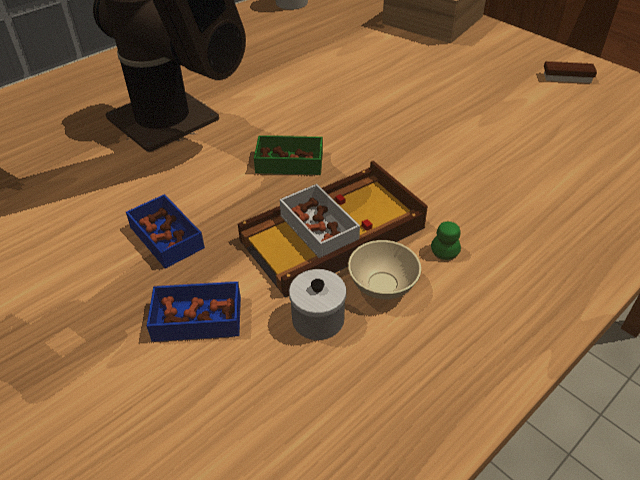

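View pics/side1.png

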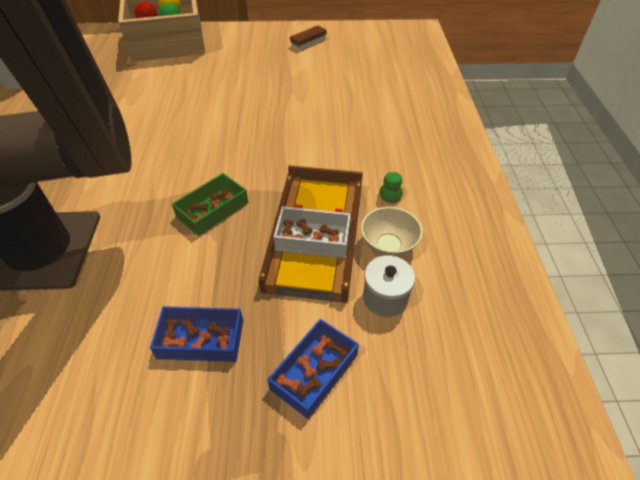

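The scene picture shows the grey tray at about (320,218), with the dock running from its open end at (262,265) to its end wall at (400,195) and the red lugs at (340,199) and (367,224). The side view agrees: tray (312,232), lugs (299,206) and (339,210). I'll look at enlarged crops to pick corners.

Run:
```python
import cv2,numpy as np
a=cv2.imread('pics/scene1.png')[155:295,230:435];b=cv2.imread('pics/side1.png')[160:305,250:375]
a=cv2.resize(a,None,fx=3.8,fy=3.8,interpolation=cv2.INTER_CUBIC);b=cv2.resize(b,None,fx=4,fy=4,interpolation=cv2.INTER_CUBIC)
cv2.imwrite('pics/a.png',a);cv2.imwrite('pics/b.png',b);print(a.shape,b.shape)
```

```text
(532, 779, 3) (580, 500, 3)
```

View pics/a.png

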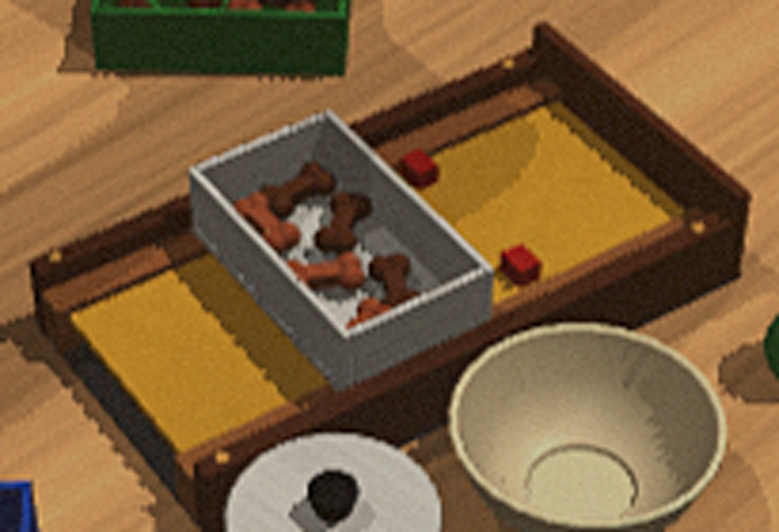

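View pics/b.png

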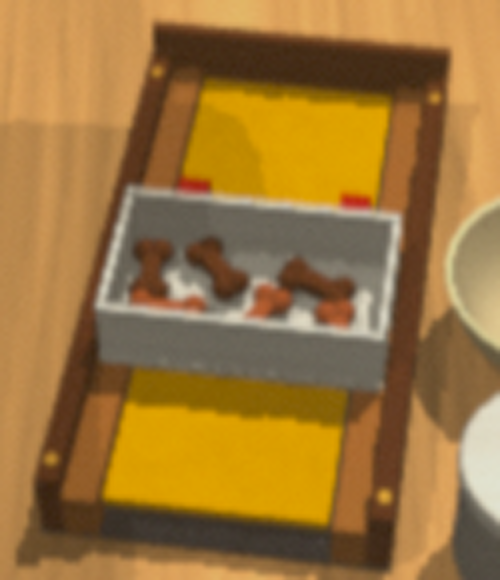

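Crop a gives the plate's open-end corners at (72,316) and (183,455), the wall top at (543,25)-(748,197), and the tray rim corners. Crop b gives the same features. Next I'll fit the poses.

```bash
cat > fit.py <<'E'
from plant import *
import numpy as np
from scipy.optimize import least_squares
A=[(-165,52,27,72,316),(-165,-52,27,183,455),(120,52,27,555,100),(132,82,56,543,25),(132,-82,56,748,197)]
B=[(-165,52,27,103,500),(-165,-52,27,330,525),(120,52,27,205,80),(120,-52,27,392,95),(132,82,56,155,25),(132,-82,56,450,50),(-170,82,0,45,528),(-170,-82,0,387,568)]
TA=[(-40,68,70,192,172),(40,68,70,328,112),(40,-68,70,490,270),(-40,-68,70,347,335)]
TB=[(-40,68,70,98,303),(40,68,70,130,187),(40,-68,70,402,212),(-40,-68,70,388,338)]
def mk(L,s,o): L=np.array(L,float);return L[:,:3]/1000,L[:,3:]/s+o
def proj(c,P):
    k=calibration(c);q=P@np.array(k['R']).T+k['t'];q=q@np.array(k['intrinsics']).T;return q[:,:2]/q[:,2:]
def res(p,sets):
    c,s=np.cos(p[2]),np.sin(p[2]);out=[]
    for cam,(X,uv) in sets:
        W=X@np.array([[c,-s,0],[s,c,0],[0,0,1]]).T+[p[0],p[1],0]
        out.append((proj(cam,W)-uv).ravel())
    return np.concatenate(out)
for n,a,b in [('dock',A,B),('tray',TA,TB)]:
  for sets in ([('scene',mk(a,3.8,[230,155])),('side',mk(b,4,[250,160]))],[('scene',mk(a,3.8,[230,155]))],[('side',mk(b,4,[250,160]))]):
    r=least_squares(res,[.55,0,1.57],args=(sets,),loss='soft_l1')
    print(n,r.x.round(4),np.degrees(r.x[2]).round(2),r.fun.round(1))
E
python3 fit.py
```

```text
dock [0.5553 0.0342 1.4018] 80.32 [-1.   0.5 -0.5  0.4  0.7  0.6  0.3 -1.4  1.4 -0.7 -0.1 -0.4 -0.2 -0.2
 -0.1 -0.4 -0.1  0.3 -0.6 -1.5  0.3 -0.8 -0.8  1.3  1.1  1.4]
dock [0.5549 0.0343 1.4033] 80.4 [-1.1  0.4 -0.5  0.3  0.5  0.4  0.  -1.5  1.2 -1. ]
dock [0.5555 0.0343 1.4009] 80.26 [-0.  -0.5 -0.2 -0.2  0.1 -0.4  0.   0.3 -0.5 -1.5  0.5 -0.8 -0.8  1.2
  1.2  1.4]
tray [ 0.5477 -0.0138  1.4028] 80.38 [-1.  -0.5  0.7 -0.5  1.8 -0.   0.1  1.4 -0.5  1.2 -0.4 -0.3  0.3  0.3
 -0.2  0. ]
tray [ 0.5471 -0.0143  1.4042] 80.46 [-1.5 -0.5  0.3 -0.6  1.4 -0.1 -0.3  1.4]
tray [ 0.5481 -0.0131  1.4008] 80.26 [-0.3  0.8 -0.1 -0.6  0.5  0.  -0.1 -0.2]
```

Both cameras agree on the dock: origin (0.555, 0.034), yaw 80.4°. The tray is at dock x ≈ -49 mm, so its rear face is at about -89. I'll press at dock x = -125, which is world (0.534, -0.089), with the jaws across the channel. That needs a shift of (+0.301, +0.544) and a spin of +60°. I'm closing the fingers and moving over at height.

servo_tool(
  deltas=[
    [[0.1, 0.18, 0, 0.022], [0.2, 0.36, 0, 0.044], [0.3, 0.54, 0, 0.066], [0.4, 0.72, 0, 0.088], [0.5, 0.9, 0, 0.11]],
  ],
  claw=-1,
  force=30,
)

```text
time: 1.3
eef_pos: [0.2836, -0.5426, 0.2314]
tcp_rot: [0.352, 0.613, -0.353, 0.613]
contact_force: [0.5, -0.4, 0.1]
opening: 0.143
```

servo_tool(
  deltas=[
    [[0.1, 0.18, 0, 0.022], [0.2, 0.36, 0, 0.044], [0.3, 0.54, 0, 0.066], [0.4, 0.72, 0, 0.088], [0.5, 0.9, 0, 0.11]],
  ],
)

```text
time: 1.8
eef_pos: [0.3341, -0.4519, 0.2314]
tcp_rot: [0.298, 0.641, -0.298, 0.641]
contact_force: [-0.0, 0.1, -0.5]
opening: -0.003
```

servo_tool(
  deltas=[
    [[0.1, 0.18, 0, 0.022], [0.2, 0.36, 0, 0.044], [0.3, 0.54, 0, 0.066], [0.4, 0.72, 0, 0.088], [0.5, 0.9, 0, 0.11]],
  ],
)

```text
time: 2.3
eef_pos: [0.3839, -0.3618, 0.2314]
tcp_rot: [0.241, 0.665, -0.241, 0.665]
contact_force: [0.5, 0.4, -0.4]
opening: -0.001
```

servo_tool(
  deltas=[
    [[0.1, 0.18, 0, 0.022], [0.2, 0.36, 0, 0.044], [0.3, 0.54, 0, 0.066], [0.4, 0.72, 0, 0.088], [0.5, 0.9, 0, 0.11]],
  ],
)

```text
time: 2.8
eef_pos: [0.4338, -0.2718, 0.2314]
tcp_rot: [0.183, 0.683, -0.183, 0.683]
contact_force: [0.2, -0.4, -0.3]
opening: 0.002
```

servo_tool(
  deltas=[
    [[0.1, 0.18, 0, 0.022], [0.2, 0.36, 0, 0.044], [0.3, 0.54, 0, 0.066], [0.4, 0.72, 0, 0.088], [0.5, 0.9, 0, 0.11]],
  ],
)

```text
time: 3.3
eef_pos: [0.4836, -0.1817, 0.2314]
tcp_rot: [0.123, 0.696, -0.123, 0.696]
contact_force: [0.4, 0.1, -0.9]
opening: 0.003
```

servo_tool(
  deltas=[
    [[0.1, 0.18, 0, 0.022], [0.2, 0.36, 0, 0.044], [0.3, 0.54, 0, 0.066], [0.4, 0.72, 0, 0.088], [0.5, 0.9, 0, 0.11]],
  ],
)

```text
time: 3.8
eef_pos: [0.5334, -0.0917, 0.2314]
tcp_rot: [0.063, 0.704, -0.063, 0.704]
contact_force: [0.1, 0.2, -0.0]
opening: -0.002
```

On the centre line at dock x ≈ -128. Descending to z ≈ 0.04 for one check picture.

servo_tool(
  deltas=[
    [[0, 0, -0.2, 0], [0, 0, -0.4, 0], [0, 0, -0.6, 0], [0, 0, -0.8, 0], [0, 0, -1, 0]],
  ],
)

```text
time: 4.3
eef_pos: [0.5331, -0.0925, 0.1307]
tcp_rot: [0.063, 0.704, -0.063, 0.704]
contact_force: [0.2, -0.4, 0.5]
opening: -0.002
```

servo_tool(
  deltas=[
    [[0, 0, -0.2, 0], [0, 0, -0.4, 0], [0, 0, -0.6, 0], [0, 0, -0.8, 0], [0, 0, -0.9, 0]],
  ],
)

```text
time: 4.8
eef_pos: [0.532, -0.0922, 0.0396]
tcp_rot: [0.064, 0.705, -0.063, 0.703]
contact_force: [-0.4, 0.7, -0.3]
opening: -0.005
```

Run:
```python
from plant import *
import cv2
a=read_camera('scene')[100:340,190:480];b=read_camera('side')[120:330,220:430]
a=cv2.resize(a,(400,331));b=cv2.resize(b,(331,331))
cv2.imwrite('pics/c.png',cv2.hconcat([a,b]))
```

```text
(no output)
```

View pics/c.png

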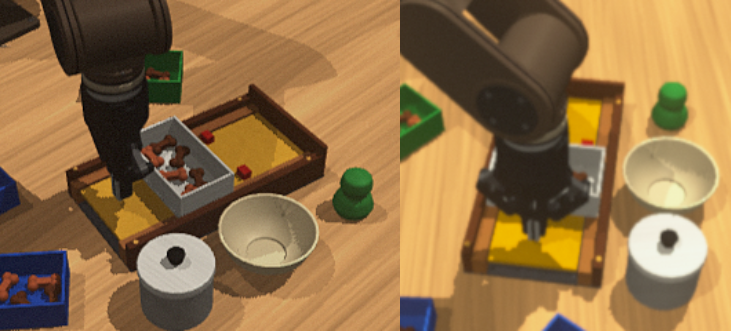

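The closed fingertips are over the plate behind the tray, at (122,198) in the scene view and (533,232) in the side view, central between the rails. Pressing 25 mm down.

servo_tool(
  deltas=[
    [[0, 0, -0.06, 0], [0, 0, -0.12, 0], [0, 0, -0.18, 0], [0, 0, -0.25, 0], [0, 0, -0.25, 0]],
  ],
)

```text
time: 5.4
eef_pos: [0.5338, -0.0936, 0.0163]
tcp_rot: [0.064, 0.704, -0.064, 0.705]
contact_force: [0.1, -0.2, 3.7]
opening: -0.003
```

It's holding at about 11 mm, with 3.7 N. I'll go 1.5 mm lower and start pushing along the dock's +x, (0.168, 0.986).

servo_tool(
  deltas=[
    [[0, 0, -0.015, 0], [0.01, 0.06, -0.015, 0], [0.02, 0.12, -0.015, 0], [0.03, 0.18, -0.015, 0], [0.04, 0.24, -0.015, 0]],
  ],
)

```text
time: 5.9
eef_pos: [0.5376, -0.0691, 0.0151]
tcp_rot: [0.064, 0.704, -0.064, 0.704]
contact_force: [-1.2, -2.7, 4.0]
opening: -0.002
```

servo_tool(
  deltas=[
    [[0.008, 0.05, 0, 0], [0.017, 0.1, 0, 0], [0.026, 0.15, 0, 0], [0.034, 0.2, 0, 0], [0.042, 0.25, 0, 0]],
  ],
)

```text
time: 6.4
eef_pos: [0.5415, -0.0451, 0.015]
tcp_rot: [0.063, 0.704, -0.064, 0.704]
contact_force: [-0.9, -8.7, 3.6]
opening: -0.002
```

servo_tool(
  deltas=[
    [[0.008, 0.05, 0, 0], [0.017, 0.1, 0, 0], [0.026, 0.15, 0, 0], [0.034, 0.2, 0, 0], [0.042, 0.25, 0, 0]],
  ],
)

```text
time: 6.9
eef_pos: [0.5457, -0.0202, 0.015]
tcp_rot: [0.063, 0.704, -0.064, 0.704]
contact_force: [-0.8, -8.2, 4.7]
opening: 0.0
```

servo_tool(
  deltas=[
    [[0.008, 0.05, 0, 0], [0.017, 0.1, 0, 0], [0.026, 0.15, 0, 0], [0.034, 0.2, 0, 0], [0.042, 0.25, 0, 0]],
  ],
)

```text
time: 7.4
eef_pos: [0.5498, 0.0048, 0.015]
tcp_rot: [0.063, 0.704, -0.064, 0.704]
contact_force: [-1.2, -7.7, 4.0]
opening: -0.002
```

servo_tool(
  deltas=[
    [[0.008, 0.05, 0, 0], [0.017, 0.1, 0, 0], [0.026, 0.15, 0, 0], [0.034, 0.2, 0, 0], [0.042, 0.25, 0, 0]],
  ],
)

```text
time: 7.9
eef_pos: [0.554, 0.0298, 0.015]
tcp_rot: [0.063, 0.704, -0.065, 0.704]
contact_force: [-0.8, -7.3, 5.3]
opening: 0.0
```

TCP is at dock x ≈ -5 mm, so about 38 mm is left to the wall. The last stretch goes more slowly.

servo_tool(
  deltas=[
    [[0.008, 0.05, 0, 0], [0.017, 0.1, 0, 0], [0.026, 0.15, 0, 0], [0.034, 0.2, 0, 0], [0.042, 0.25, 0, 0]],
  ],
)

```text
time: 8.4
eef_pos: [0.5581, 0.0547, 0.015]
tcp_rot: [0.063, 0.704, -0.065, 0.704]
contact_force: [-2.6, -7.8, 6.5]
opening: -0.002
```

servo_tool(
  deltas=[
    [[0.004, 0.02, 0, 0], [0.007, 0.04, 0, 0], [0.01, 0.06, 0, 0], [0.013, 0.08, 0, 0], [0.013, 0.08, 0, 0]],
  ],
)

```text
time: 8.9
eef_pos: [0.5594, 0.0629, 0.015]
tcp_rot: [0.063, 0.704, -0.064, 0.704]
contact_force: [-1.4, -7.2, 5.6]
opening: 0.001
```

servo_tool(
  deltas=[
    [[0.002, 0.01, 0, 0], [0.003, 0.02, 0, 0], [0.005, 0.03, 0, 0], [0.005, 0.03, 0, 0], [0.005, 0.03, 0, 0]],
  ],
)

```text
time: 9.4
eef_pos: [0.5598, 0.0656, 0.015]
tcp_rot: [0.063, 0.705, -0.065, 0.704]
contact_force: [-0.9, -6.9, 5.1]
opening: -0.003
```

servo_tool(
  deltas=[
    [[0.002, 0.01, 0, 0], [0.003, 0.02, 0, 0], [0.005, 0.03, 0, 0], [0.005, 0.03, 0, 0], [0.005, 0.03, 0, 0]],
  ],
)

```text
time: 9.9
eef_pos: [0.5607, 0.0663, 0.0151]
tcp_rot: [0.06, 0.704, -0.065, 0.704]
contact_force: [-0.1, -17.0, 6.0]
opening: 0.002
```

The force has jumped to 17 N, so the tray is against the end wall. I'll back off 10 mm, then rise straight up through the lane.

servo_tool(
  deltas=[
    [[-0.005, -0.03, 0, 0], [-0.012, -0.07, 0, 0], [-0.017, -0.1, 0, 0], [-0.022, -0.13, 0, 0], [-0.022, -0.13, 0, 0]],
  ],
)

```text
time: 10.4
eef_pos: [0.5579, 0.057, 0.0147]
tcp_rot: [0.064, 0.704, -0.064, 0.704]
contact_force: [-0.1, 2.4, 4.5]
opening: -0.0
```

servo_tool(
  deltas=[
    [[0, 0, 0.08, 0], [0, 0, 0.2, 0], [0, 0, 0.4, 0], [0, 0, 0.7, 0], [0, 0, 1, 0]],
  ],
)

```text
time: 10.9
eef_pos: [0.5568, 0.0562, 0.115]
tcp_rot: [0.063, 0.706, -0.064, 0.703]
contact_force: [-0.4, 0.2, -0.7]
opening: 0.003
```

servo_tool(
  deltas=[
    [[0, -0.2, 0.2, 0], [0, -0.4, 0.4, 0], [0, -0.6, 0.6, 0], [0, -0.8, 0.8, 0], [0, -1, 1, 0]],
  ],
)

```text
time: 11.4
eef_pos: [0.5571, -0.0444, 0.2154]
tcp_rot: [0.064, 0.705, -0.064, 0.703]
contact_force: [0.3, 0.7, 0.2]
opening: -0.003
```

servo_tool(
  deltas=[
    [[0, -0.2, 0, 0], [0, -0.4, 0, 0], [0, -0.6, 0, 0], [0, -0.8, 0, 0], [0, -1, 0, 0]],
  ],
)

```text
time: 11.9
eef_pos: [0.5571, -0.1443, 0.2145]
tcp_rot: [0.064, 0.705, -0.064, 0.703]
contact_force: [0.3, 0.1, -0.2]
opening: -0.003
```

Run:
```python
from plant import *
import cv2
a=read_camera('scene')[100:340,190:480];b=read_camera('side')[120:330,220:430]
cv2.imwrite('pics/d.png',cv2.hconcat([cv2.resize(a,(464,384)),cv2.resize(b,(330,384))]))
print(get_state()['contact_force'])
for q in ['tray','lugs','bowl','canister','squeeze_toy']:
    for c in ['scene','side']: print(q,c,[(([round(v,3) for v in d['at']]),round(d['p'],2)) for d in recognise(c,q)][:1])
```

```text
[-0.30371866 -0.26860219 -0.31661601]
tray scene [([0.345, -0.211, 0.02], 0.95)]
tray side [([0.345, -0.212, 0.019], 0.74)]
lugs scene [([0.545, -0.03, 0.03], 0.66)]
lugs side [([0.539, -0.051, 0.024], 0.9)]
bowl scene [([0.69, 0.005, 0.031], 0.6)]
bowl side []
canister scene [([0.695, -0.148, 0.072], 0.91)]
canister side [([0.673, -0.15, 0.073], 0.56)]
squeeze_toy scene [([0.73, 0.116, 0.029], 0.75)]
squeeze_toy side [([0.715, 0.116, 0.031], 0.72)]
```

View pics/d.png

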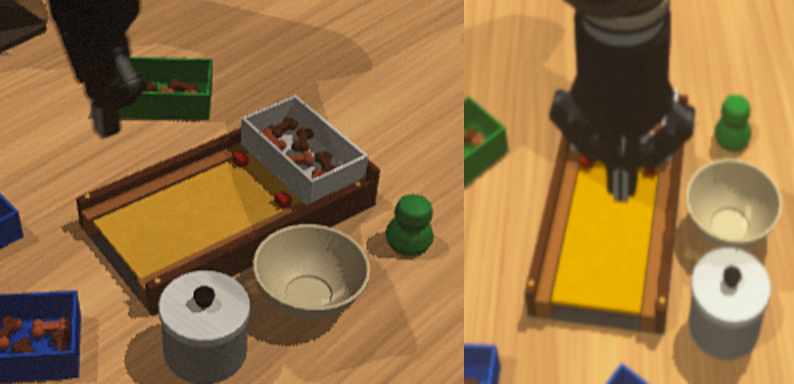

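The picture shows the tray flat against the end wall at (305,150). Both red lugs are up behind it at (240,157) and (284,199), and the arm is clear. Handing in.

```bash
python3 -c "
from plant import *
print(sign_off())"
```

```text
the job is handed in; nothing more can be done
None
```

The tray is home against the end wall and the job is handed in at about 13 s of the 38 s allowed; `sign_off` gave no verdict.

**What I did:** With closed fingertips I pressed the yellow plate to about 12 mm by TCP height. I held it there while pushing the tray along the channel, until the push force jumped from about 7 N to 17 N at the end wall. Then I backed off 10 mm, rose through the lane between the lugs and moved clear.

**Last checks:**
- **Tray and lugs:** the final picture shows the tray flat in the bay with both red lugs up behind it. By fingertip position, its centre is at about dock x = 84 mm.
- **Contact:** wrist force was about zero after moving clear.
- **Other objects:** the canister and squeeze toy read within about 5 mm of where they started in both cameras. The bowl did too in the scene camera.

**Checks that failed or disagreed:**
- **Tray:** in the final picture the recogniser's best match for the tray was a blue look-alike, so the tray check rests on the picture and the force jump.
- **Lugs:** it also put the lugs well off their place, at about the middle of the plate.
- **Bowl:** it did not find the bowl in the side view, but the bowl is visible there and looks in place.

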